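# Hang the dosing pail on the pull-check hook

### The arm

A 6-joint arm with a two-finger parallel gripper is mounted at the origin on the work surface. World frame = base frame: x ahead of the robot, y to its left, z up, the work surface at z = 0. Lengths are in m, angles in rad, forces in N, time in s.
With the tool pointing down it reaches from about 0.375 to 0.9 m from the base axis. Payload 3.1 kg.
Tool frame: the origin (TCP) lies midway between the tips of the shut fingers; the grasp point (between the pads) lies 19 mm behind it; z points along the fingers, y is the line along which they close (so a half turn about z gives the same grasp; the last joint's range is limited). The gripper opens to 87 mm and grips with 3 to 60 N. Pads are 19 mm wide; open, the fingers measure 117 mm over their backs; the gripper's body (75 mm by 190 mm) begins 51 mm behind the grasp point.
Start: joints at [-0.178, 0.527, 1.433, -0, 1.181, -0.178], TCP at [0.625, 0, 0.223] pointing down, gripper open.
Joint ranges: [-3.08, 3.08], [-0.75, 2.2], [0.22, 2.44], [-1.43, 4.57], [0, 2.65], [-2.85, 2.85]. Speed limits (rad/s): [2.79, 2.79, 3.14, 3.14, 3.14, 3.14].

### API

Orientations are given as a unit quaternion [x, y, z, w].
In Python, from rig import get_obs, cams, job gives the robot as it stands.
- The arm moves only by the tool servo_tool, never from a script. Its argument "moves" is text: rows parted by semicolons, each of 5 numbers parted by spaces: the shift along the tool's x, y, z in m, then the turn about the tool's z in degrees, then the finger opening in m, from 0 to 0.087. In form: dx dy dz spin claw; .... A call has 1 to 10 rows; each row is the pose to reach, as a shift and turn from the pose commanded when the call began, along the tool's axes at that moment; what a row does not reach only later rows make up. A row lasts 1/12 s, in which the tool goes at most 41.7 mm and 7.16 degrees, less where a joint would pass 70% of its speed; a pose out of reach is approached as far as the arm can. A call with a gripper value outside its range is refused whole. The fingers move at their own pace and stop on an object; "grip_force" is the grip in N (left out, the last holds). Time passes only in rows, so rows that repeat a pose let the fingers close. It gives the time, the measured TCP pose, the force, the opening and the grip force at its end, in the units of the state.
- get_obs(): the state, without advancing time (a new reading comes with each control period).
- cams.camera(name): name is "scene" or "side" or "wrist"; returns the picture (480x640x3 uint8, blue, green, red); there is no depth.
- cams.camera_model(name): a dict with "fx", "fy", "cx", "cy" (pixels), "dist" ([k1, k2, p1, p2, k3] as OpenCV has them; the pictures are not rectified), "R" (3x3) and "t" (3): a world point X has camera coordinates R X + t. Camera axes: x right, y down, z forward; pixel columns grow to the right and rows downward; lengths in m; the calibration is good to about 2 mm. A picture is of the moment at which its call begins: read the wrist's pose just before it. camera_model takes no time and is no camera call; for the wrist camera it gives the pose at the moment of the call.
- job.hand_in(): hands the job in; it is judged then, once.
The state is a dict: "time": time; "q": joint angles; "joint_velocities": joint speeds; "joint_torque": joint torques, N m; "position": TCP position; "tool_rot": TCP orientation; "ft_force": force on the tool from outside, world axes, zero at the start; "moment": the same for the moment, N m; "grip_width": finger opening in m; "grip_force": force on a finger pad.
Only numpy, scipy, OpenCV 4.12 (cv2) and the standard library are available. Lean on these libraries where they do the work, as an engineer would, in place of code of your own. Each camera call takes 0.05 s, during which the arm holds its last target. There are 200 camera calls.

### The job

Pick up the small steel dosing pail by its wooden grip and hang its wire bail on the brass hook of the stand, seated behind the hook's upturned tip. Before you let go, tug the pail gently straight down so that the hook draws down to its stop, never pulling harder than about 12 N; then release it and leave it hanging still, with everything else on the counter undisturbed.

Things in the scene. Friction and masses are not known exactly. Their poses are not given: they have to be found in the camera images.
- pail: Steel dosing pail, 0.11 to 0.23 kg, upright on the counter; round cup 60 mm across, 45 mm high. Origin: centre of its underside, z up. Over the cup stands a stiff fixed bail of 6 mm wire in the pail's own y-z plane, with a grip on top. The same seen from +x or -x (half a turn about z).
- pail_peak (a point): Underside of the bail's peak, on the pail's axis 142 mm above its underside; axes as the pail's. The wire slopes down from the peak to uprights at y = +-31 mm (wire centre 145 mm high at the peak, 125 mm at the uprights). The opening below, down to the cup's rim 45 mm above the underside, runs through along the pail's x.
- pail_grip (a point): Middle of the pale wooden grip on the bail's peak, 167 mm above the pail's underside; axes as the pail's. The grip is upright, 18 mm (x) by 26 mm (y) and 46 mm high (144 to 190 mm above the underside). It is the place to hold the pail; fingers closing along the pail's y stay clear of the hook.
- stand: Fixed hook stand. Origin: on the counter, z up. Dark foot 120 x 110 mm, 12 mm high; steel column 20 mm thick at x = +20 mm, up to z = 270 mm. A black collar (x -22 to +28 mm, y +-17 mm, 34 mm high) is clamped on the column and carries an upright 8 mm rod at x = -15 mm with a green cap; from the rod a brass hook bar points along the stand's -x at y = 0.
- seat_line (a point): Point fixed to the stand (x = -80 mm, y = 0, z = 215 mm; axes as the stand's) on the upright line through the hook's seat, where a hung pail's axis belongs, its bail plane across the bar. NOT the hook's height: the collar is clamped anew each time, and with the hook fully up the bar's centre line in the seat is anywhere 20 mm above to 20 mm below this point.
- hook (a joint): How far the brass hook is drawn down in its collar, m: 0 up, 0.014 at its rigid stop; starts at 0 to 0.004. Bar 8 mm thick; its seat is level from x = -74 to -86 mm in the stand's frame, the tip at x = -100 mm rises 14 mm above the seat, the bar behind rises 12 mm. 5 N (pail's weight included) moves it against steady drag; it stays where left; 14 N is too much.
- pitcher: Steel milk pitcher, 76 mm across, 95 mm high, handle on its +y side. Bystander. Origin: centre of its underside.
- tamper: Dark tamper, 58 mm across, 85 mm high. Bystander. Origin: centre of its underside.
- portafilter: Portafilter: steel head 72 mm across, 42 mm high, red handle reaching 180 mm along its -x. Bystander. Origin: centre of the head's underside.
- paper_cups: Upturned stack of paper cups, 87 mm across, 100 mm high. Bystander. Origin: centre of its underside.
- espresso_cup: White espresso cup, 62 mm across, 56 mm high, handle on its +y side. Bystander. Origin: centre of its underside.
- saucer: White saucer, 120 mm across, 16 mm high. Bystander. Origin: centre of its underside.
- jar: Amber jar with a steel cap, 70 mm across, 110 mm high. Bystander. Origin: centre of its underside.
Not all that is in view belongs to the job. What is shaped like the pail but blue is not meant.

How it is judged:
On the way, in this order (a step that is already met when the one before it is completed fails the run):
1. the pail, held by the fingers, is lifted onto the hook with the bar through its bail, the hook not yet drawn down (under 8 mm) (x of pail in the frame of stand between -0.095 and -0.065 m and y of pail in the frame of stand between -0.015 and 0.015 m and height (world z) of pail between 0.04 and 0.145 m and contact force between the fingers and pail above 0.5 N and value of joint hook below 0.008 m), for 0.1 s.
2. with the fingers still holding it, the pail is tugged down (over 4 N on the hook) and the hook is drawn down to its stop (past 11 of 14 mm) (x of pail in the frame of stand between -0.098 and -0.062 m and y of pail in the frame of stand between -0.018 and 0.018 m and value of joint hook above 0.011 m and contact force between pail and stand above 4 N and contact force between the fingers and pail above 0.5 N), for 0.2 s.
At the end, for the whole second after the job is handed in: The pail hangs freely and still (under 0.03 m/s, upright within 0.2 rad) in the seat of the hook, its axis within 20 mm of the seat in x and y of the stand, clear of the counter; the hook is drawn down at least 11 of its 14 mm; every bystander is within 30 mm of where it stood (x of pail in the frame of stand between -0.1 and -0.06 m and y of pail in the frame of stand between -0.02 and 0.02 m and value of joint hook above 0.011 m and contact force between pail and stand above 0.5 N and height (world z) of pail above 0.025 m and angle between pail's own z axis and vertical below 0.2 rad and linear speed of pail below 0.03 m/s and distance of each of pitcher, tamper, portafilter, paper_cups, espresso_cup, saucer, jar from where it was at the start of the episode below 0.03 m); the robot touches nothing.
It fails at once if more than 14 N between the pail and the stand or its hook (tugged, pressed or knocked too hard) (contact force between pail and stand above 14 N).
It fails at once if the pail is let go on the hook before the hook has been drawn down (10 mm) (contact force between pail and stand above 0.3 N and contact force between the fingers and pail below 0.05 N and value of joint hook below 0.01 m).
It fails at once if the pail is tipped by more than 0.6 rad (angle between pail's own z axis and vertical above 0.6 rad).
It fails at once if a bystander is moved by more than 40 mm (distance of any of pitcher, tamper, portafilter, paper_cups, espresso_cup, saucer, jar from where it was at the start of the episode above 0.04 m).
It also fails if it takes over 58 s, if anything falls off the work surface, if the arm or the gripper's body presses on something with over 40 N, if the wrist force passes 120 N, or if a joint passes its speed limit or range.

## Working session

There is one attempt and no reset: what is moved stays moved. The work goes in short steps, Python scripts to look and compute and a tool call to move; the robot and the scene stay as the last step left them, time stands still between calls to the robot, and variables do not carry over. Pictures are saved under pics/ and viewed, at most 10 in all, crops included, and the job is handed in when it is done.

Besides the shell and the picture viewer there is one more tool, called after "Request:" as name(argument=value, ...) on one line, values as JSON. servo_tool: Moves the arm, as the interface text tells. Its arguments: {"type":"object","properties":{"moves":{"type":"string"},"grip_force":{"type":"number"}},"required":["moves"]}

```bash
ls; mkdir -p pics; python3 - <<'E'
from rig import get_obs,cams,job
import cv2,numpy as np
o=get_obs();print(o)
for n in ("scene","side"):
    im=cams.camera(n);cv2.imwrite(f"pics/{n}0.png",im)
    m=cams.camera_model(n);print(n,m)
print(cams.camera_model("wrist"))
E
```

```text
pics
{'time': 0.0, 'q': array([-1.78500173e-01,  5.28419200e-01,  1.43393721e+00,  6.71094079e-06,
        1.18141549e+00, -1.78492272e-01]), 'joint_velocities': array([-6.97157054e-04, -5.19193020e-05, -5.41317648e-04, -1.81613488e-03,
        3.96616225e-04, -6.60024912e-04]), 'joint_torque': array([-5.45745443e-04, -4.40045428e+01, -1.76593530e+01,  6.32597599e-02,
        5.83207863e-02, -1.53719384e-04]), 'position': array([6.24243918e-01, 1.67695490e-04, 2.21589409e-01]), 'tool_rot': array([ 7.07110058e-01,  7.07102665e-01, -6.18891950e-04, -8.96808078e-04]), 'ft_force': array([ 0.8846301 , -0.24467337,  0.11876152]), 'moment': array([-0.02400979, -0.02291038, -0.00132034]), 'grip_force': 0.0, 'grip_width': 0.08706509073896909}
scene {'fx': 458.8353364502557, 'fy': 458.8353364502557, 'cx': 325.8713614732772, 'cy': 233.86680274226978, 'dist': array([-0.11423169,  0.        ,  0.        ,  0.        ,  0.        ]), 'R': array([[ 0.69075139,  0.72307259,  0.00534171],
       [ 0.61456082, -0.58316541, -0.53125615],
       [-0.38102166,  0.37024873, -0.84719441]]), 't': array([-0.
[... 153 characters left out ...]
ray([-0.02166475,  0.        ,  0.        ,  0.        ,  0.        ]), 'R': array([[ 0.94333799, -0.33173743,  0.0079817 ],
       [-0.23361827, -0.68102134, -0.69399744],
       [ 0.23566063,  0.65280948, -0.71993323]]), 't': array([-0.50061372,  0.21279602,  1.29765683])}
{'fx': 392.3822527489623, 'fy': 392.3822527489623, 'cx': 320.53607480389746, 'cy': 242.27833715729528, 'dist': array([-0.03830549,  0.        ,  0.        ,  0.        ,  0.        ]), 'R': array([[ 9.99995728e-01,  5.96480786e-04, -2.86150943e-03],
       [ 1.29918791e-03, -9.67644339e-01,  2.52314773e-01],
       [-2.61842249e-03, -2.52317413e-01, -9.67640981e-01]]), 't': array([-0.6224135 , -0.03122466,  0.39108991])}
```

View pics/scene0.png

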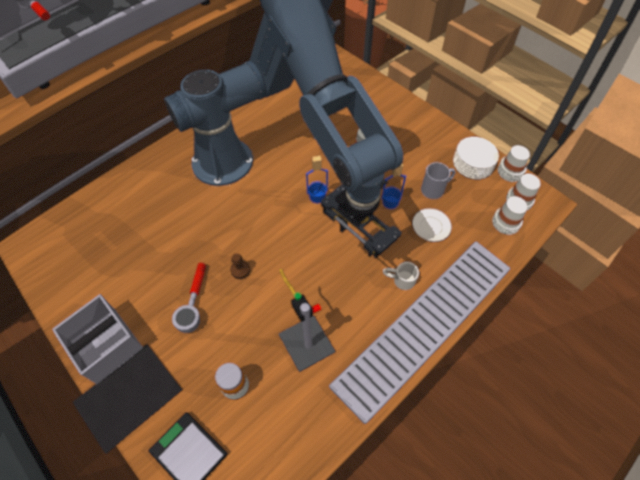

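View pics/side0.png

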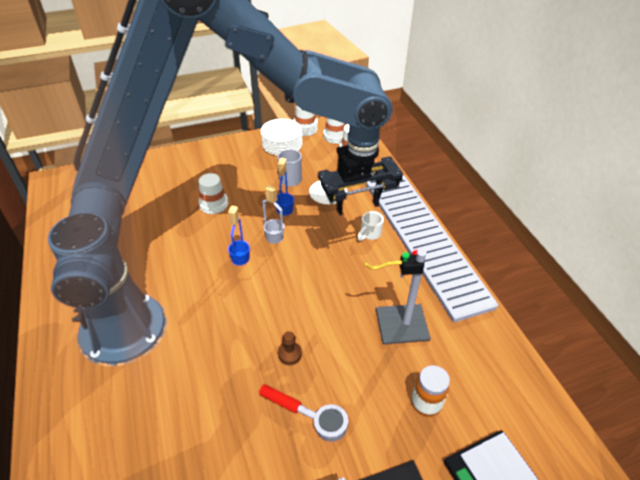

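The scene view shows the stand's foot at (306,343), its collar at (302,302) and the hook running to (283,272); the arm hides the steel pail. In the side view the steel pail's cup is at (274,231) with its grip at (270,195), between two blue pails. The hook tip there is at (367,265) and the foot at (403,325). Next: magnified crops plus the wrist view.

```bash
python3 - <<'E'
from rig import get_obs,cams
import cv2,numpy as np
w=cams.camera("wrist");cv2.imwrite("pics/wrist0.png",w)
s=cv2.imread("pics/side0.png");c=cv2.imread("pics/scene0.png")
def crop(im,x,y,wd,h,W,H):return cv2.resize(im[y:y+h,x:x+wd],(W,H),interpolation=cv2.INTER_CUBIC)
a=crop(s,220,170,80,60+20,400,400)[:300]
top=np.hstack([crop(s,225,180,80,60,400,300),crop(s,360,240,80,60+0,400,300)])
bot=np.hstack([crop(c,270,260,80,60,400,300),cv2.resize(w,(400,300))])
cv2.imwrite("pics/mix0.png",np.vstack([top,bot]))
E
```

```text
(no output)
```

View pics/mix0.png

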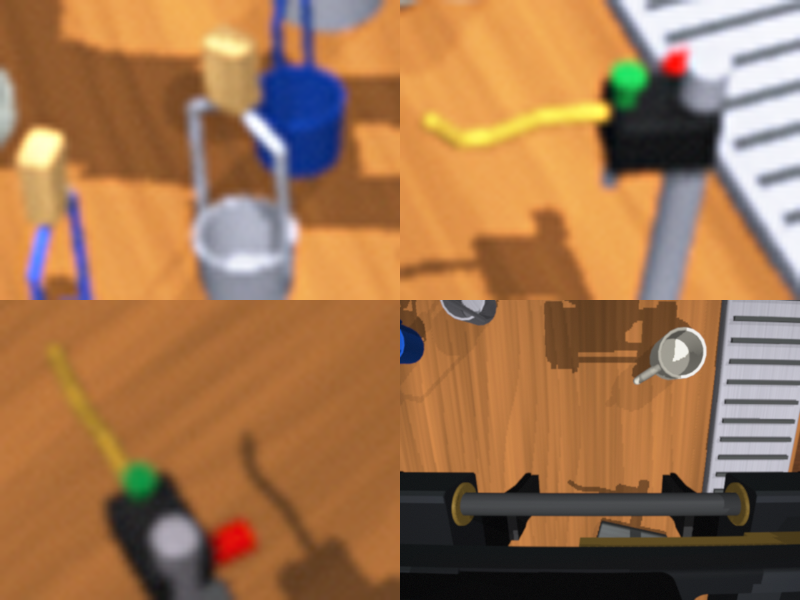

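The crops show, in full-image pixels:

| View | Feature | Pixel |
|---|---|---|
| side | grip top | (270.8,187.5) |
| side | bail shoulders | (264,201), (281.6,210) |
| side | rim centre | (274,225.5) |
| side | hook tip | (365.6,264) |
| side | hook seat | (373,267.6) |
| side | hook root | (402,262) |
| scene | hook tip | (280.6,270) |
| scene | hook seat | (285,278.5) |
| scene | cap | (298,296) |

In the wrist view the espresso cup is in sight.

```bash
cat > h.py <<'E'
import numpy as np,cv2
from rig import cams
def ray(name,uv,m=None):
    m=m or cams.camera_model(name)
    K=np.array([[m['fx'],0,m['cx']],[0,m['fy'],m['cy']],[0,0,1]])
    p=cv2.undistortPoints(np.array([[uv]],float),K,m['dist'])[0,0]
    R=np.array(m['R']);return -R.T@m['t'],R.T@[p[0],p[1],1]
def onz(name,uv,z,m=None):
    o,d=ray(name,uv,m);return o+d*(z-o[2])/d[2]
def tri(*v):
    A=np.zeros((3,3));b=np.zeros(3)
    for x in v:
        o,d=ray(*x);d=d/np.linalg.norm(d);P=np.eye(3)-np.outer(d,d);A+=P;b+=P@o
    X=np.linalg.solve(A,b);res=[np.linalg.norm(np.cross(X-ray(*x)[0],ray(*x)[1]/np.linalg.norm(ray(*x)[1]))) for x in v]
    return X,np.round(res,4)
E
python3 - <<'E'
from h import *
np.set_printoptions(precision=4,suppress=True)
print("rim",onz("side",(274,225.5),.045),"griptop",onz("side",(270.8,187.5),.19),"grip",onz("side",(271,194),.167))
print("sh",onz("side",(264,201),.125),onz("side",(281.6,210),.125))
for n,a,b in [("tip",(280.6,270),(365.6,264)),("seat",(285,278.5),(373,267.6)),("cap",(298,296),(405.6,255)),("coltop",(305,306.5),(421,253.5))]:
    print(n,tri(("scene",a),("side",b)))
# foot: dark grey corners via mask
for n in("scene","side"):
    im=cv2.imread(f"pics/{n}0.png");x,y=(306,343) if n=="scene" else (400,325)
    print(im[y,x-12],im[y,x])
    mask=cv2.inRange(im,(45,45,45),(110,110,110));g=im.max(2).astype(int)-im.min(2)
    mask[g>18]=0
    mask=cv2.morphologyEx(mask,cv2.MORPH_OPEN,np.ones((3,3)))
    k,l,s,c=cv2.connectedComponentsWithStats(mask)
    i=l[y,x-12];print(s[i]);cs=cv2.findContours((l==i).astype('uint8'),0,1)[0][0]
    h=cv2.convexHull(cs);ap=cv2.approxPolyDP(h,4,True)[:,0];print(ap.tolist());print([onz(n,p,.012)[:2].round(4).tolist() for p in ap])
E
```

```text
rim [0.4507 0.188  0.045 ] griptop [0.4497 0.185  0.19  ] grip [0.4489 0.1854 0.167 ]
sh [0.433  0.2109 0.125 ] [0.4691 0.1591 0.125 ]
tip (array([ 0.5622, -0.1945,  0.2433]), array([0.0003, 0.0003]))
seat (array([ 0.5797, -0.1976,  0.2283]), array([0.0002, 0.0002]))
cap (array([ 0.6466, -0.2144,  0.2627]), array([0.0004, 0.0004]))
coltop (array([ 0.6779, -0.2224,  0.2663]), array([0.0011, 0.0011]))
[77 77 77] [99 94 97]
[ 280  312   54   58 1723]
[[309, 312], [333, 351], [299, 369], [280, 333], [301, 312]]
[[0.6109, -0.1576], [0.7359, -0.1867], [0.7099, -0.2841], [0.602, -0.2555], [0.5958, -0.1736]]
[121 118 110] [113 107 100]
[     0      0    640    480 295796]
[[400, 478]]
[[0.4993, -0.5654]]
```

Two checks agree. The pail is at about (0.450,0.186) with its bail axis at 125°, and the shoulders measure 63 mm apart against 62 given. The stand's yaw is about -13.6°, with tip to column 119 mm against 120 given. The seat is at (0.581,-0.199) with the bar centre at z≈0.229, which is within the ±20 mm range. I'll move above the pail.

Request:
servo_tool(moves="0.01 -0.01 -0.02 5 0.087; 0.03 -0.03 -0.03 11 0.087; 0.055 -0.05 -0.03 17 0.087; 0.08 -0.075 -0.03 24 0.087; 0.105 -0.1 -0.03 31 0.087; 0.13 -0.125 -0.03 37 0.087; 0.155 -0.145 -0.03 43 0.087; 0.175 -0.165 -0.03 49 0.087; 0.186 -0.175 -0.03 55.2 0.087; 0.186 -0.175 -0.03 55.2 0.087")

```text
time: 0.98
position: [0.4467, 0.1879, 0.2523]
tool_rot: [0.954, 0.299, -0.001, -0.001]
ft_force: [0.0, -0.4, -0.4]
grip_width: 0.087
grip_force: 0.0
```

```bash
python3 - <<'E'
from h import *
from rig import get_obs
np.set_printoptions(precision=4,suppress=True)
o=get_obs();print(o['position'],o['tool_rot'],o['q'],o['ft_force'])
print("blue1 grip",onz("side",(234,207),.19),"blue2",onz("side",(282,161),.19),"cup2",onz("side",(285,199),.045))
w=cams.camera("wrist");s=cams.camera("side")
cv2.imwrite("pics/m1.png",np.hstack([cv2.resize(w,(400,300)),cv2.resize(s[140:290,190:390],(400,300))]))
E
```

```text
[0.4467 0.1879 0.2523] [ 0.9541  0.2995 -0.0013 -0.0006] [0.1666 0.3004 1.7369 0.001  1.107  1.1286] [ 0.0156 -0.3801 -0.4247]
blue1 grip [0.3392 0.1404 0.19  ] blue2 [0.511  0.2875 0.19  ] cup2 [0.5139 0.289  0.045 ]
```

View pics/m1.png

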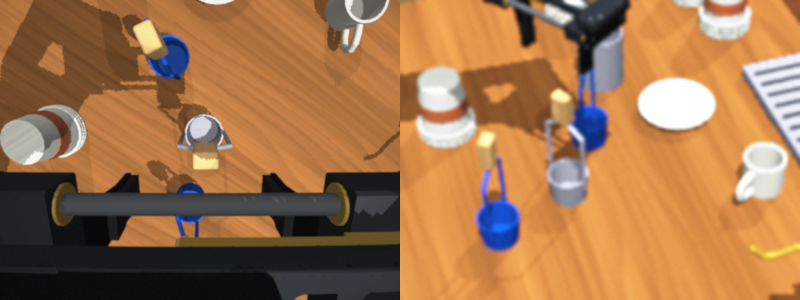

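Wrist view: the steel pail's bail lies parallel to the finger line, with the grip at about (328,251) in full pixels. I'll check it by casting that ray.

```bash
python3 - <<'E'
from h import *
np.set_printoptions(precision=4,suppress=True)
w=cams.camera("wrist");cv2.imwrite("pics/w2.png",w)
hsv=cv2.cvtColor(w,cv2.COLOR_BGR2HSV)
cv2.imwrite("pics/w2c.png",cv2.resize(w[170:290,260:420],(800,600),interpolation=cv2.INTER_CUBIC))
print(onz("wrist",(328,240),.19),onz("wrist",(328,251),.19),onz("wrist",(325,210),.045))
E
```

```text
[0.4611 0.1886 0.19  ] [0.4556 0.1846 0.19  ] [0.4551 0.1844 0.045 ]
```

View pics/w2c.png

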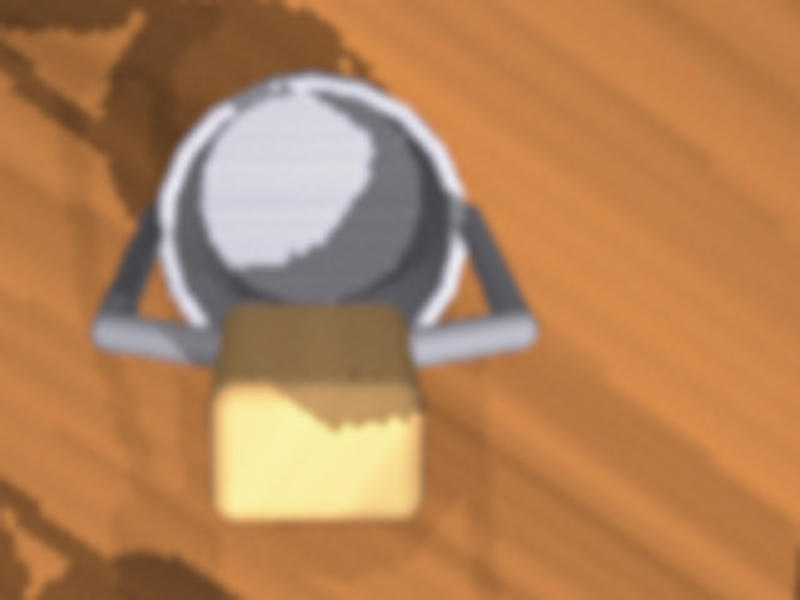

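Top face of the grip: centre (323.5,260.4). Shoulders: (281.5,237) and (365.5,236).

```bash
python3 - <<'E'
from h import *
from rig import get_obs
np.set_printoptions(precision=4,suppress=True)
o=get_obs()
g=onz("wrist",(323.5,260.4),.19);a=onz("wrist",(281.5,237),.128);b=onz("wrist",(365.5,236),.128)
d=b-a;print(g,a,b,(a+b)/2,np.linalg.norm(d),np.degrees(np.arctan2(d[1],d[0])),o['position'])
E
```

```text
[0.4493 0.1835 0.19  ] [0.4307 0.2086 0.128 ] [0.4677 0.1571 0.128 ] [0.4492 0.1828 0.128 ] 0.06340377238504293 -54.35182489301887 [0.4507 0.1858 0.2527]
```

Request:
servo_tool(moves="-0.002 0.001 0.02 0 0.087; -0.002 0.001 0.04 0 0.087; -0.002 0.001 0.06 0 0.087; -0.002 0.001 0.08 0 0.07; -0.002 0.001 0.094 0 0.06; -0.002 0.001 0.1 0 0.05; -0.002 0.001 0.1 0 0.04; -0.002 0.001 0.1 0 0.02; -0.002 0.001 0.1 0 0.01; -0.002 0.001 0.1 0 0.01", grip_force=30)

```text
time: 1.97
position: [0.4499, 0.184, 0.1535]
tool_rot: [0.954, 0.299, 0.001, 0.0]
ft_force: [-0.1, 0.1, 0.2]
grip_width: 0.0482
grip_force: 0.0
```

Request:
servo_tool(moves="0 0 0 0 0.01; 0 0 0 0 0.01; 0 0 0 0 0.01; 0 0 0 0 0.01; 0 0 0 0 0.01; 0 0 0 0 0.01")

```text
time: 2.47
position: [0.4492, 0.1841, 0.1529]
tool_rot: [0.954, 0.299, 0.0, 0.0]
ft_force: [-0.7, -0.3, 3.8]
grip_width: 0.0254
grip_force: 30.0
```

Request:
servo_tool(moves="0 0 -0.003 0 0.01; 0 0 -0.01 0 0.01; 0 0 -0.025 0 0.01; 0 0 -0.045 0 0.01; 0 0 -0.065 0 0.01; 0 0 -0.085 0 0.01; 0 0 -0.105 0 0.01; 0 0 -0.117 0 0.01; 0 0 -0.122 0 0.01; 0 0 -0.122 0 0.01")

```text
time: 3.3
position: [0.4493, 0.1842, 0.2757]
tool_rot: [0.954, 0.299, 0.001, 0.0]
ft_force: [0.7, 0.0, -2.1]
grip_width: 0.0256
grip_force: 30.0
```

```bash
python3 - <<'E'
from h import *
from rig import get_obs
from scipy.spatial.transform import Rotation as Ro
np.set_printoptions(precision=4,suppress=True)
o=get_obs();R=Ro.from_quat(o['tool_rot']).as_matrix();p=o['position']
print(p,o['ft_force'],o['grip_width'],R[:2,1])
print(R.T@(np.array([.518,-.184,p[2]])-p))
E
```

```text
[0.4493 0.1842 0.2757] [ 0.6581  0.0337 -2.1388] 0.025594575093212994 [ 0.5708 -0.8211]
[-0.1537  0.3416 -0.    ]
```

Request:
servo_tool(moves="-0.003 0.006 0 0 0.01; -0.009 0.02 0 0 0.01; -0.018 0.04 0 0 0.01; -0.029 0.065 0 0 0.01; -0.041 0.09 0 0 0.01; -0.052 0.115 0 0 0.01; -0.063 0.14 0 0 0.01; -0.072 0.16 0 0 0.01; -0.08 0.177 0 0 0.01; -0.084 0.186 0 0 0.01")

```text
time: 4.13
position: [0.4856, -0.0191, 0.2731]
tool_rot: [0.955, 0.298, -0.001, -0.0]
ft_force: [0.1, -0.3, -2.0]
grip_width: 0.0262
grip_force: 30.0
```

Request:
servo_tool(moves="-0.003 0.006 0 4 0.01; -0.009 0.02 0 9 0.01; -0.018 0.04 0 15 0.01; -0.03 0.065 0 21 0.01; -0.041 0.09 0 27 0.01; -0.052 0.115 0 33 0.01; -0.061 0.135 0 39 0.01; -0.067 0.15 0 44 0.01; -0.07 0.1556 0 48.4 0.01; -0.07 0.1556 0 48.4 0.01")

```text
time: 4.97
position: [0.5171, -0.1858, 0.2732]
tool_rot: [0.993, -0.12, -0.001, -0.0]
ft_force: [0.8, -0.3, -2.3]
grip_width: 0.0258
grip_force: 30.0
```

Request:
servo_tool(moves="0 0 0 0 0.01; 0 0 0 0 0.01; 0 0 0 0 0.01")

```text
time: 5.22
position: [0.5169, -0.1832, 0.2741]
tool_rot: [0.993, -0.117, -0.001, -0.0]
ft_force: [-0.1, 0.6, -1.7]
grip_width: 0.0258
grip_force: 30.0
```

```bash
python3 - <<'E'
from h import *
from rig import get_obs
np.set_printoptions(precision=4,suppress=True)
o=get_obs();print(o['position'],o['tool_rot'],o['ft_force'])
s=cams.camera("side");c=cams.camera("scene");cv2.imwrite("pics/s3.png",s);cv2.imwrite("pics/c3.png",c)
A=cv2.resize(s[190:340,310:460],(400,400),interpolation=2);B=cv2.resize(c[210:360,230:380],(400,400),interpolation=2)
cv2.imwrite("pics/m3.png",np.hstack([A,B]))
E
```

```text
[ 0.5169 -0.1832  0.2741] [ 0.9931 -0.1174 -0.0006 -0.0004] [-0.0755  0.5978 -1.6706]
```

View pics/m3.png

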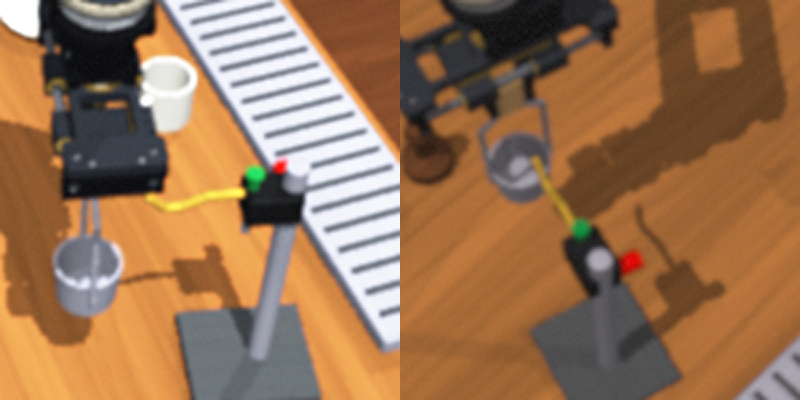

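The pail is held, and its opening faces the hook tip. Scene: tip (281.4,270.8), rim centre (275,272). Side: tip (366,264.5), rim centre (343,288).

```bash
python3 - <<'E'
from h import *
np.set_printoptions(precision=4,suppress=True)
r,e=tri(("scene",(275,272)),("side",(343,288)));print("rim",r,e)
H={}
for n in("scene","side"):
    im=cv2.imread(f"pics/{n}3.png");hsv=cv2.cvtColor(im,cv2.COLOR_BGR2HSV)
    m=cv2.inRange(hsv,(20,120,60),(34,255,255));m[:225]=0;m[310:]=0;m[:,:265]=0;m[:,415:]=0
    k,l,s,c=cv2.connectedComponentsWithStats(m);i=1+s[1:,4].argmax();y,x=np.where(l==i)
    print(n,s[i]);ends=[(x[j],y[j]) for j in ((y.argmin(),y.argmax()) if n=="scene" else (x.argmin(),x.argmax()))];print(ends)
    # centre line
    if n=="side":
        for u in range(x.min(),x.max()+1,3):print(u,y[x==u].mean().round(1),end="; ")
    else:
        for v in range(y.min(),y.max()+1,3):print(x[y==v].mean().round(1),v,end="; ")
    print()
E
```

```text
rim [ 0.5188 -0.1834  0.1623] [0.0027 0.0027][ WARN:0@0.292] global loadsave.cpp:275 findDecoder imread_('pics/scene3.png'): can't open/read file: check file path/integrity
Traceback (most recent call last):
cv2.error: OpenCV(4.12.0) /io/opencv/modules/imgproc/src/color.cpp:199: error: (-215:Assertion failed) !_src.empty() in function 'cvtColor'
```

```bash
python3 - <<'E'
from h import *
np.set_printoptions(precision=4,suppress=True)
im=cv2.imread("pics/s3.png");hsv=cv2.cvtColor(im,cv2.COLOR_BGR2HSV)
m=cv2.inRange(hsv,(20,120,60),(34,255,255));m[:250]=0;m[285:]=0;m[:,:355]=0;m[:,415:]=0
k,l,s,c=cv2.connectedComponentsWithStats(m);i=1+s[1:,4].argmax();y,x=np.where(l==i)
# plane through stand axis line
t=np.array([.581,-.199,0]);a=np.radians(-13.6);d=np.array([np.cos(a),np.sin(a),0]);n=np.array([-d[1],d[0],0])
for u in range(x.min(),x.max()+1,2):
    o,r=ray("side",(u,y[x==u].mean()));P=o+r*((t-o)@n)/(r@n)
    print(u,"standx",(-.08+(P-t)@d).round(4),"z",P[2].round(4))
im=cv2.imread("pics/c3.png");hsv=cv2.cvtColor(im,cv2.COLOR_BGR2HSV)
m=cv2.inRange(hsv,(20,120,60),(34,255,255));m[:262]=0;m[310:]=0;m[:,:270]=0;m[:,310:]=0
y,x=np.where(m>0)
for v in range(y.min(),y.max()+1,3):
    if (y==v).any():
        P=onz("scene",(x[y==v].mean(),v),.235);print(v,"standx",(-.08+(P-t)@d).round(4),"lat",((P-t)@n).round(4))
E
```

```text
365 standx -0.1008 z 0.2437
367 standx -0.0963 z 0.2416
369 standx -0.0916 z 0.2378
371 standx -0.0867 z 0.2323
373 standx -0.0821 z 0.2301
375 standx -0.0778 z 0.233
377 standx -0.0733 z 0.2325
379 standx -0.0688 z 0.232
381 standx -0.0646 z 0.2349
383 standx -0.0605 z 0.2378
385 standx -0.0563 z 0.2406
387 standx -0.0519 z 0.2418
389 standx -0.0476 z 0.243
391 standx -0.0431 z 0.2425
393 standx -0.0386 z 0.2421
395 standx -0.0341 z 0.2416
397 standx -0.03 z 0.2445
399 standx -0.0253 z 0.2423
401 standx -0.0205 z 0.2402
270 standx -0.1021 lat 0.003
273 standx -0.0945 lat 0.0003
276 standx -0.0858 lat -0.0002
279 standx -0.0777 lat -0.0018
282 standx -0.0679 lat -0.0003
285 standx -0.0582 lat 0.0011
288 standx -0.0497 lat 0.0006
291 standx -0.0379 lat 0.006
294 standx -0.0307 lat 0.0034
297 standx -0.0263 lat -0.0041
```

Everything agrees: seat bar centre z≈0.231 (top about 0.235), tip top about 0.249. The pail's peak is at z≈0.263. I'll raise it 6 mm and move 66 mm along the tool's x.

Request:
servo_tool(moves="0 0 -0.004 0 0.01; 0.002 0 -0.006 0 0.01; 0.008 0 -0.006 0 0.01; 0.017 0 -0.006 0 0.01; 0.028 0 -0.006 0 0.01; 0.039 0 -0.006 0 0.01; 0.05 0 -0.006 0 0.01; 0.059 0 -0.006 0 0.01; 0.065 0 -0.006 0 0.01; 0.066 0 -0.006 0 0.01")

```text
time: 6.15
position: [0.583, -0.2003, 0.2802]
tool_rot: [0.993, -0.118, 0.0, 0.0]
ft_force: [-0.7, 0.6, -2.1]
grip_width: 0.0259
grip_force: 30.0
```

Request:
servo_tool(moves="0 0 0 0 0.01; 0 0 0 0 0.01; 0 0 0 0 0.01; 0 0 0 0 0.01")

```text
time: 6.48
position: [0.5811, -0.1997, 0.2806]
tool_rot: [0.993, -0.118, -0.0, -0.0]
ft_force: [-1.0, 0.2, -2.2]
grip_width: 0.0259
grip_force: 30.0
```

```bash
python3 - <<'E'
from h import *
from rig import get_obs
np.set_printoptions(precision=4,suppress=True)
o=get_obs();p=o['position'];print(p,o['ft_force'],o['grip_width'])
t=np.array([.581,-.199,0]);a=np.radians(-13.6);d=np.array([np.cos(a),np.sin(a),0]);n=np.array([-d[1],d[0],0])
print("standx",-.08+(p-t)@d,"lat",(p-t)@n)
s=cams.camera("side");c=cams.camera("scene")
A=cv2.resize(s[210:310,340:440],(400,400),interpolation=2);B=cv2.resize(c[230:330,250:350],(400,400),interpolation=2)
cv2.imwrite("pics/m4.png",np.hstack([A,B]))
E
```

```text
[ 0.5811 -0.1997  0.2806] [-0.9796  0.2085 -2.2063] 0.025923908040851644
standx -0.07975206224469451 lat -0.0006684662012691335
```

View pics/m4.png

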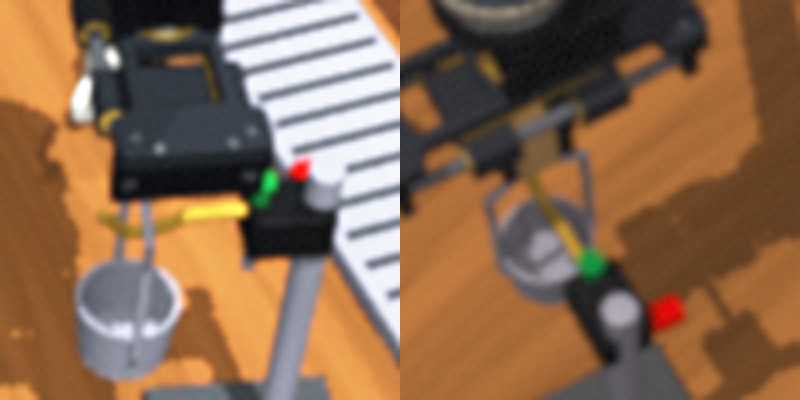

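The bar passes through the bail: in the side view it runs from (97,215) to (245,210) in the crop, between the uprights. Stand x is -0.080 and the lateral offset is under 1 mm. Lowering gently now.

Request:
servo_tool(moves="0 0 0.003 0 0.01; 0 0 0.006 0 0.01; 0 0 0.01 0 0.01; 0 0 0.014 0 0.01; 0 0 0.018 0 0.01; 0 0 0.021 0 0.01; 0 0 0.023 0 0.01; 0 0 0.024 0 0.01; 0 0 0.024 0 0.01; 0 0 0.024 0 0.01")

```text
time: 7.42
position: [0.5817, -0.1999, 0.2566]
tool_rot: [0.993, -0.118, 0.0, 0.0]
ft_force: [0.4, 0.3, -2.5]
grip_width: 0.0255
grip_force: 30.0
```

Request:
servo_tool(moves="0 0 0.001 0 0.01; 0 0 0.002 0 0.01; 0 0 0.003 0 0.01; 0 0 0.004 0 0.01; 0 0 0.004 0 0.01; 0 0 0.004 0 0.01")

```text
time: 7.92
position: [0.5815, -0.1998, 0.2524]
tool_rot: [0.993, -0.118, -0.0, -0.0]
ft_force: [0.5, 0.5, -1.1]
grip_width: 0.0252
grip_force: 30.0
```

Request:
servo_tool(moves="0 0 0.001 0 0.01; 0 0 0.002 0 0.01; 0 0 0.003 0 0.01; 0 0 0.003 0 0.01; 0 0 0.003 0 0.01")

```text
time: 8.33
position: [0.5815, -0.1998, 0.2494]
tool_rot: [0.993, -0.118, -0.0, -0.0]
ft_force: [0.1, 0.6, -1.4]
grip_width: 0.0259
grip_force: 30.0
```

Request:
servo_tool(moves="0 0 0.001 0 0.01; 0 0 0.002 0 0.01; 0 0 0.002 0 0.01; 0 0 0.002 0 0.01")

```text
time: 8.67
position: [0.5815, -0.1998, 0.2474]
tool_rot: [0.993, -0.118, -0.0, -0.0]
ft_force: [-0.8, 0.2, -2.4]
grip_width: 0.0258
grip_force: 30.0
```

Request:
servo_tool(moves="0 0 0.001 0 0.01; 0 0 0.002 0 0.01; 0 0 0.002 0 0.01; 0 0 0.002 0 0.01")

```text
time: 9.0
position: [0.5818, -0.1999, 0.2457]
tool_rot: [0.993, -0.118, 0.0, 0.0]
ft_force: [1.3, -1.0, -0.5]
grip_width: 0.0258
grip_force: 30.0
```

Request:
servo_tool(moves="0 0 0.001 0 0.01; 0 0 0.002 0 0.01; 0 0 0.002 0 0.01; 0 0 0.002 0 0.01")

```text
time: 9.33
position: [0.5822, -0.2001, 0.2442]
tool_rot: [0.993, -0.118, 0.001, 0.0]
ft_force: [2.0, 0.6, 2.3]
grip_width: 0.0257
grip_force: 30.0
```

Request:
servo_tool(moves="0 0 0.001 0 0.01; 0 0 0.001 0 0.01; 0 0 0.002 0 0.01; 0 0 0.002 0 0.01")

```text
time: 9.67
position: [0.5822, -0.2001, 0.2419]
tool_rot: [0.993, -0.118, 0.001, 0.0]
ft_force: [2.3, 0.4, 3.4]
grip_width: 0.0261
grip_force: 30.0
```

Request:
servo_tool(moves="0 0 0.001 0 0.01; 0 0 0.001 0 0.01; 0 0 0.002 0 0.01; 0 0 0.002 0 0.01")

```text
time: 10.0
position: [0.5821, -0.2001, 0.2396]
tool_rot: [0.993, -0.118, 0.001, 0.0]
ft_force: [2.7, -0.7, 3.4]
grip_width: 0.0257
grip_force: 30.0
```

Request:
servo_tool(moves="0.001 0 0.001 0 0.01; 0.001 0 0.001 0 0.01; 0.001 0 0.002 0 0.01; 0.001 0 0.002 0 0.01")

```text
time: 10.33
position: [0.5822, -0.2001, 0.2372]
tool_rot: [0.993, -0.118, -0.0, -0.0]
ft_force: [1.5, -1.1, 2.2]
grip_width: 0.0256
grip_force: 30.0
```

Request:
servo_tool(moves="0 0 0.001 0 0.01; 0 0 0.001 0 0.01; 0 0 0.002 0 0.01; 0 0 0.002 0 0.01")

```text
time: 10.67
position: [0.5823, -0.2, 0.2353]
tool_rot: [0.993, -0.118, -0.0, -0.0]
ft_force: [0.7, -1.0, 2.8]
grip_width: 0.0256
grip_force: 30.0
```

Request:
servo_tool(moves="0 0 0.0005 0 0.01; 0 0 0.001 0 0.01; 0 0 0.001 0 0.01")

```text
time: 10.92
position: [0.5823, -0.2, 0.2344]
tool_rot: [0.993, -0.118, -0.0, -0.0]
ft_force: [1.2, -0.1, 2.8]
grip_width: 0.0258
grip_force: 30.0
```

Request:
servo_tool(moves="0 0 0.0005 0 0.01; 0 0 0.001 0 0.01; 0 0 0.001 0 0.01")

```text
time: 11.17
position: [0.5824, -0.2, 0.2334]
tool_rot: [0.993, -0.118, -0.0, -0.0]
ft_force: [-0.2, -0.2, 3.4]
grip_width: 0.0255
grip_force: 30.0
```

Request:
servo_tool(moves="0 0 0.0005 0 0.01; 0 0 0.0005 0 0.01; 0 0 0.0005 0 0.01")

```text
time: 11.42
position: [0.5824, -0.2, 0.2329]
tool_rot: [0.993, -0.118, -0.0, -0.0]
ft_force: [0.1, -0.4, 2.6]
grip_width: 0.0258
grip_force: 30.0
```

Request:
servo_tool(moves="0 0 0.0005 0 0.01; 0 0 0.0005 0 0.01; 0 0 0.0005 0 0.01")

```text
time: 11.67
position: [0.5824, -0.2, 0.2327]
tool_rot: [0.993, -0.118, -0.0, 0.0]
ft_force: [-1.1, -0.5, 4.0]
grip_width: 0.0258
grip_force: 30.0
```

Request:
servo_tool(moves="0 0 0.0005 0 0.01; 0 0 0.0005 0 0.01; 0 0 0.0005 0 0.01")

```text
time: 11.92
position: [0.5826, -0.2, 0.2325]
tool_rot: [0.993, -0.118, 0.0, 0.0]
ft_force: [-0.4, 0.4, 5.3]
grip_width: 0.0262
grip_force: 30.0
```

Request:
servo_tool(moves="0 0 0.0005 0 0.01; 0 0 0.0005 0 0.01; 0 0 0.0005 0 0.01")

```text
time: 12.17
position: [0.5826, -0.2, 0.2323]
tool_rot: [0.993, -0.118, 0.0, 0.0]
ft_force: [-0.4, 0.9, 6.8]
grip_width: 0.0256
grip_force: 30.0
```

The stop is reached: the position stalls and the force rises to about 9 N on the hook. I'll ease the pull off, then release.

Request:
servo_tool(moves="0 0 -0.0005 0 0.01; 0 0 -0.001 0 0.01; 0 0 -0.0015 0 0.01; 0 0 -0.002 0 0.01; 0 0 -0.002 0 0.01")

```text
time: 12.58
position: [0.5825, -0.1999, 0.233]
tool_rot: [0.993, -0.118, -0.0, -0.0]
ft_force: [1.4, 1.0, -0.5]
grip_width: 0.0259
grip_force: 30.0
```

Request:
servo_tool(moves="0 0 0 0 0.03; 0 0 0 0 0.035; 0 0 0 0 0.04; 0 0 0 0 0.045; 0 0 0 0 0.05; 0 0 0 0 0.055; 0 0 0 0 0.06; 0 0 0 0 0.06; 0 0 0 0 0.06; 0 0 0 0 0.06")

```text
time: 13.42
position: [0.5825, -0.2001, 0.2336]
tool_rot: [0.993, -0.118, -0.0, 0.0]
ft_force: [-0.0, 0.2, 0.4]
grip_width: 0.0593
grip_force: 0.0
```

Request:
servo_tool(moves="0 0 -0.005 0 0.06; 0 0 -0.015 0 0.06; 0 0 -0.03 0 0.06; 0 0 -0.045 0 0.06; 0 0 -0.06 0 0.06; 0 0 -0.08 0 0.06; 0 0 -0.1 0 0.06; 0 0 -0.115 0 0.06; 0 0 -0.12 0 0.06; 0 0 -0.12 0 0.06")

```text
time: 14.25
position: [0.5834, -0.2005, 0.3562]
tool_rot: [0.993, -0.118, 0.002, 0.001]
ft_force: [0.3, 0.8, -0.6]
grip_width: 0.06
grip_force: 0.0
```

Request:
servo_tool(moves="-0.01 0 0 0 0.06; -0.03 0 0 0 0.06; -0.05 0 0 0 0.06; -0.07 0 0 0 0.06; -0.09 0 0 0 0.06; -0.1 0 0 0 0.06; -0.1 0 0 0 0.06; -0.1 0 0 0 0.06; -0.1 0 0 0 0.06; -0.1 0 0 0 0.06")

```text
time: 15.08
position: [0.4863, -0.177, 0.3534]
tool_rot: [0.993, -0.118, 0.0, 0.0]
ft_force: [0.4, 0.1, 0.7]
grip_width: 0.0601
grip_force: 0.0
```

```bash
python3 - <<'E'
from h import *
s=cams.camera("side");c=cams.camera("scene")
s2=cams.camera("side");print(cv2.absdiff(s,s2)[210:330,340:440].max())
A=cv2.resize(s[210:330,340:440],(400,480),interpolation=2);B=cv2.resize(c[230:350,250:350],(400,480),interpolation=2)
cv2.imwrite("pics/m5.png",np.hstack([A,B]))
E
```

```text
35
```

View pics/m5.png

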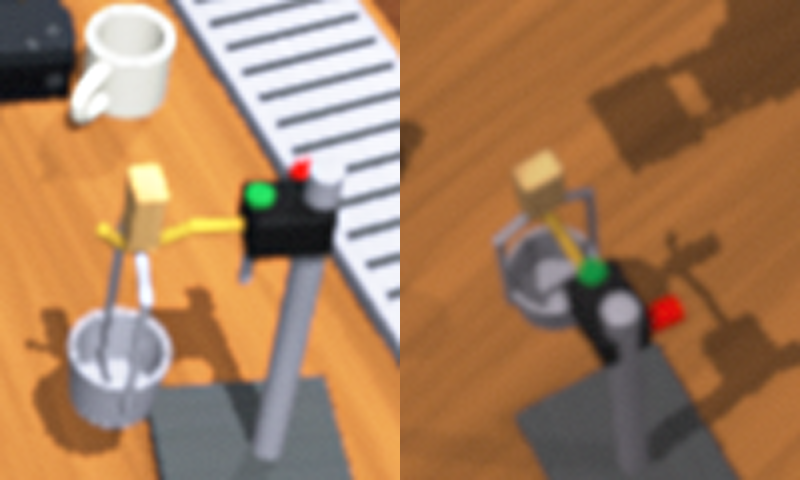

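The pail hangs behind the upturned tip, with the wire at (135,235) and the cup at (118,345), but it may be swinging slightly. I'll let it settle and measure the motion.

Request:
servo_tool(moves="0 0 0 0 0.06; 0 0 0 0 0.06; 0 0 0 0 0.06; 0 0 0 0 0.06; 0 0 0 0 0.06; 0 0 0 0 0.06; 0 0 0 0 0.06; 0 0 0 0 0.06; 0 0 0 0 0.06; 0 0 0 0 0.06")

```text
time: 16.07
position: [0.4853, -0.1765, 0.3536]
tool_rot: [0.993, -0.118, -0.0, -0.0]
ft_force: [-0.7, -0.8, -0.8]
grip_width: 0.0602
grip_force: 0.0
```

Request:
servo_tool(moves="0 0 0 0 0.06; 0 0 0 0 0.06; 0 0 0 0 0.06; 0 0 0 0 0.06; 0 0 0 0 0.06; 0 0 0 0 0.06; 0 0 0 0 0.06; 0 0 0 0 0.06; 0 0 0 0 0.06; 0 0 0 0 0.06")

```text
time: 16.9
position: [0.4853, -0.1766, 0.3535]
tool_rot: [0.993, -0.118, -0.0, -0.0]
ft_force: [-0.7, -0.2, 0.2]
grip_width: 0.0597
grip_force: 0.0
```

```bash
cat > sw.py <<'E'
from h import *
f=[cams.camera("side") for _ in range(14)]
w=lambda i:cv2.cvtColor(i[285:320,350:386],cv2.COLOR_BGR2GRAY).astype('float32')
for i in f[1:]:
    d,r=cv2.phaseCorrelate(w(f[0]),w(i),cv2.createHanningWindow((36,35),cv2.CV_32F));print(np.round(d,2),end=" ")
i=f[-1];hsv=cv2.cvtColor(i,cv2.COLOR_BGR2HSV)
cv2.imwrite("pics/m6.png",cv2.resize(i[210:330,340:440],(500,600),interpolation=2))
E
python3 sw.py
```

```text
[0.2 0. ] [ 0.04 -0.03] [0.02 0.  ] [ 0.12 -0.04] [ 0.11 -0.01] [ 0.15 -0.11] [ 0.16 -0.02] [ 0.12 -0.16] [ 0.06 -0.02] [ 0.14 -0.02] [ 0.1  -0.04] [ 0.22 -0.05] [ 0.12 -0.06]
```

View pics/m6.png

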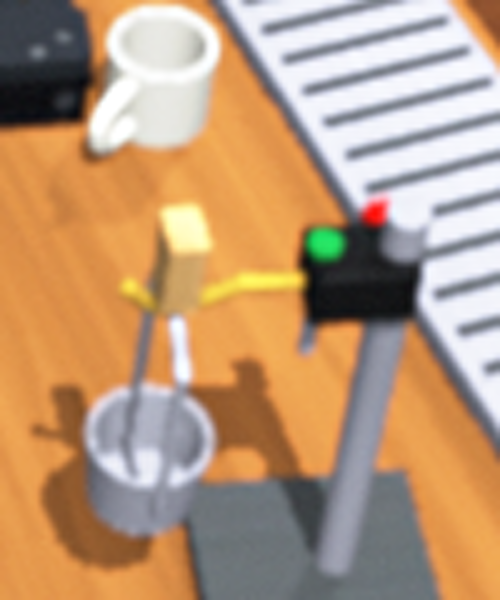

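The pail is still, with shifts under 0.2 px, which is noise level. Grip top is at (376.8,254.4) and rim centre at (370,296.4). I'll check the tilt and hand in.

```bash
python3 - <<'E'
from h import *
from rig import job
a=onz("side",(376.8,254.4),.270);b=onz("side",(370,296.4),.125);d=a-b
t=np.hypot(d[0],d[1])/.145;print(a,b,"tilt",t)
if t<.15: print(job.hand_in())
E
```

```text
[ 0.58468377 -0.19789688  0.27      ] [ 0.58102275 -0.19714546  0.125     ] tilt 0.025774796116107265
the job is handed in; nothing more can be done
None
```

The pail hangs still and upright on the brass hook behind its tip, drawn down to the stop at about 9 N, with the arm clear; the job was handed in at about 18 s, and the bystanders were not re-measured.

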